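# Unload the truffle tray from the shaker

## Task

Take the truffle tray out of the spring-loaded mould shaker: press it down so that it clears the crossbar, slide it out through the end opening, then gently lay it flat on the empty half of the white carton, wholly on it and parallel to the tray already lying there. Keep it upright, press and pull it gently so that it is not rammed or jammed against the shaker, and leave the other tray, the spatula and the jar where they are.

Things in the scene. Friction and masses are not known exactly. Their poses are not given: they have to be found in the camera images.
- shaker: Low steel mould shaker, fixed; grey base 215 x 130, 30 mm high, with a steel bay on it 196 long (x), 78 wide (y), top at z = 98 mm. Origin: centre of its underside, on the table; exit at its -x end. Inside, the bay is 172 x 62 mm. Its top is open only by a slot 48 wide, x = -86 to 86 mm: side rails (z 90 to 98) overhang the tray 5 mm on either side, so it cannot be lifted out.
- shaker_mouth (a point): Middle of the exit opening's lower edge, at x = -98, z = 48 mm in the shaker's frame (axes as the shaker's; out is -x). Above it a crossbar, x = -98 to -86, z = 80 to 98 mm in the shaker's frame, under which the opening is 62 wide. A steel apron 40 wide, its top at z = 48 mm, runs outward to x = -165 mm.
- platform (a joint): Sprung platform under the tray, m pressed down. 0 = up, top at z = 64 mm: the tray's top is 8 mm above the crossbar's underside and cannot pass. 0.012 = bottomed, top at z = 52 mm: the tray passes 4 mm under the crossbar. With the tray on, about 4 N starts it, 8 N holds it at the bottom. Let go, it springs up; a tray half out is then pushed up against the crossbar, inner end highest.
- tray: White plastic truffle tray, 160 long (x), 58 wide (y), 24 mm high, 0.25 to 0.4 kg, eight brown shells flush in its top. Origin: centre of its underside, also its centre of mass to 3 mm. It starts in the shaker's bay, +x to the closed end, with a few mm of play. Once it sticks out of the opening it can be gripped across its 58 mm width.
- tray_pocket (a point): Middle of the floor of the tray's empty pocket, 45 mm towards +x and 14 mm above the tray's underside; axes as the tray's. The pocket is open on top only, 40 mm long (x = 25 to 65 mm of the tray), 44 wide and 10 mm deep, with upright walls. Closed fingers reach it from above through the slot and can drag the tray by it until they meet the crossbar.
- carton: White carton, fixed, 200 (x) x 240 (y) x 60 mm high; origin: centre of its underside. Another tray lies on its +y half, along its x; the -y half is empty.
- carton_free (a point): Middle of the empty place on top of the carton, at x = 0, y = -45 mm in the carton's frame, on its top face; the tray is to lie here along the carton's x, either way round.
- twin: The other tray on the carton, just like the first, to be left alone.
- spatula: Loose spatula on the table, to be left alone; origin in its middle.
- jar: Amber jar, 72 across, 100 mm high, standing; to be left alone.
Mind the look-alikes: they are no part of the job. What is shaped like the tray but blue or green is not meant.

How it is judged:
By the outcome, as a careful person would: the job done as asked, in the order asked, and still so for the second after the job is handed in, with the robot touching nothing.
It also fails if it takes over 51 s, if anything falls off the work surface, if the arm or the gripper's body presses on something with over 40 N, if the wrist force passes 120 N, or if a joint passes its speed limit or range.

## Robot

A 6-joint arm with a two-finger parallel gripper is mounted at the origin on the work surface. World frame = base frame: x ahead of the robot, y to its left, z up, the work surface at z = 0. Lengths are in mm, angles in rad, forces in N, time in s.
With the tool pointing down it reaches from about 300 to 950 mm from the base axis. Payload 3.1 kg.
Tool frame: the origin (TCP) lies midway between the tips of the shut fingers; the grasp point (between the pads) lies 19 mm behind it; z points along the fingers, y is the line along which they close (so a half turn about z gives the same grasp; the last joint's range is limited). The gripper opens to 85 mm and grips with 20 to 120 N. Pads are 22 mm wide; open, the fingers measure 114 mm over their backs; the gripper's body (76 mm by 85 mm) begins 54 mm behind the grasp point. The pads swing forward as they close: fully open they stand 13 mm farther back than shut.
Start: joints at [1.272, 0.308, 1.634, -0, 1.2, -0.07], TCP at [141.782, 608.712, 231.272] pointing down, gripper open.
Joint ranges: [-3.06, 3.06], [-0.79, 1.96], [0.05, 2.63], [-1.19, 4.34], [0.05, 2.64], [-2.94, 2.94]. Speed limits (rad/s): [2.79, 2.79, 3.14, 3.14, 3.14, 3.14].

## Interface

Orientations are given as a rotation vector (axis times angle).
In Python, from bench import sensors, imaging, workorder gives the robot as it stands.
- The arm moves only by the shell command python3 -m jog 'ROWS'. ROWS is JSON, a list of rows, each an object of numbers: "jaw": the opening, from 0 (shut) to 1 (fully open); "dx", "dy", "dz": the shift along the world's x, y, z in cm; "rx", "ry", "rz": the turn, a rotation vector about the world's x, y, z in degrees. A call has 1 to 20 rows; each row shifts and turns the commanded pose from where the row before left it; what a row does not reach is not made up. A row lasts 1/8 s, in which the tool goes at most 62.5 mm and 10.7 degrees, less where a joint would pass 70% of its speed; a pose out of reach is approached as far as the arm can. A call is refused whole if a number of a shift passes 6.25 or a number of a turn 10.7, either way. A call with a gripper value outside its range is refused whole. The fingers move at their own pace and stop on an object; the grip force is fixed at half the most. Time passes only in rows, so rows that do not move let the fingers close. It gives the time, the measured TCP pose, the force, the opening and the grip force at its end, in the units of the state.
- sensors.observe(): the state, without advancing time (a new reading comes with each control period).
- imaging.grab_frame(name): name is "side" or "top"; returns a dict with "color" (384x512x3 uint8, blue, green, red), "range_z" (384x512 float32, mm along the optical axis (not along the pixel's ray), 0 where there is no reading), "fx", "fy", "cx", "cy" (pixels), "eye" and "attitude" of the camera in the world. Camera axes: x right, y down, z forward; pixel columns grow to the right and rows downward; lengths in mm; the calibration is good to about 2 mm. A picture is of the moment at which its call begins.
- workorder.close_job(): hands the job in; it is judged then, once.
Trained networks look in the newest picture that a camera, given by its name, has taken for a name from the list of things; names that differ only in an ending like _2 or _b are one class to them, and where a whole thing is asked for, a point or a joint stands for the part that bears it (a point fixed in the world has none). Each returns a list of dicts, best first, with "confidence" (0 to 1); they miss things now and then, are a little off and sometimes report something else, mostly with a low value. They report only what shows in the picture. A call takes as long as a camera call. They do not tell look-alikes from the thing itself.
- imaging.look_for(camera, target): "bbox" ([left, top, width, height] in pixels, round what is visible of it).
- imaging.spot_point(camera, target): "position" ([row, column] in pixels: a listed point, or the origin of a listed thing).
The state is a dict: "time": time; "joint_pos": joint angles; "joint_vel": joint speeds; "joint_torque": joint torques, N m; "tcp_pos": TCP position; "orientation": TCP orientation; "contact_force": force on the tool from outside, world axes, zero at the start; "wrist_torque": the same for the moment, N m; "finger_gap": finger opening in mm; "grip_force": force on a finger pad.
Only numpy, scipy, OpenCV 4.12 (cv2) and the standard library are available. Lean on these libraries where they do the work, as an engineer would, in place of code of your own. Each camera call takes 0.05 s, during which the arm holds its last target. There are 200 camera calls.

## Working session

There is one attempt and no reset: what is moved stays moved. The work goes in short steps, Python scripts to look and compute and a shell command to move; the robot and the scene stay as the last step left them, time stands still between calls to the robot, and variables do not carry over. Pictures are saved under pics/ and viewed, at most 10 in all, crops included, and the job is handed in when it is done.

```bash
mkdir -p pics
cat > h.py <<'E'
import numpy as np,cv2
from bench import sensors,imaging,workorder
from scipy.spatial.transform import Rotation as R
def att(f):
    a=np.array(f["attitude"],float)
    return a if a.shape==(3,3) else (R.from_rotvec(a).as_matrix() if a.size==3 else R.from_quat(a).as_matrix())
def cloud(f):
    z=f["range_z"].astype(float);v,u=np.mgrid[:z.shape[0],:z.shape[1]]
    p=np.stack([(u-f["cx"])/f["fx"]*z,(v-f["cy"])/f["fy"]*z,z],-1)
    w=p@att(f).T+np.array(f["eye"]);w[z==0]=np.nan;return w
def onplane(f,r,c,h):
    d=att(f)@np.array([(c-f["cx"])/f["fx"],(r-f["cy"])/f["fy"],1]);e=np.array(f["eye"]);return e+d*(h-e[2])/d[2]
E
python3 - <<'E'
from h import *
ims=[]
for n in("top","side"):
    f=imaging.grab_frame(n);cv2.imwrite(f"pics/{n}0.png",f["color"]);w=cloud(f)
    print(n,f["eye"],f["attitude"],f["fx"])
    for t in("shaker","tray","carton","spatula","jar","twin"):
        for d in imaging.look_for(n,t)[:3]: print(t,np.round(d["bbox"]),round(d["confidence"],2))
    for t in("shaker","shaker_mouth","tray","tray_pocket","carton_free","carton"):
        for d in imaging.spot_point(n,t)[:3]:
            r,c=d["position"];print(t,round(r),round(c),round(d["confidence"],2),np.round(w[int(r),int(c)]))
s=sensors.observe();print(s)
E
```

```text
top [ 467.39992878    2.64071392 1053.54993538] [-2.18964003  2.20176753  0.00287406] 421.70685664030907
shaker [288. 148. 118.  56.] 0.87
tray [345. 287.  70.  32.] 0.98
tray [324. 163.  71.  26.] 0.89
tray [316.  75.  72.  39.] 0.56
carton [100. 132. 108. 113.] 0.94
spatula [105. 135.  72.  38.] 0.7
spatula [337. 228. 116.  34.] 0.61
spatula [272.  62.  34.  36.] 0.45
jar [272.  63.  31.  38.] 0.65
twin [104. 135.  74.  36.] 0.6
shaker 180 352 0.59 [ 531. -171.   88.]
shaker 154 142 0.18 [592. 313.  85.]
shaker_mouth 176 317 0.73 [541. -95.  50.]
tray 179 358 0.88 [ 533. -185.   87.]
tray 95 349 0.71 [ 740. -177.   25.]
tray 302 377 0.67 [ 241. -238.   29.]
tray_pocket 86 335 0.86 [ 766. -145.   14.]
tray_pocket 174 373 0.67 [ 545. -223.   78.]
tray_pocket 304 364 0.62 [ 229. -211.   10.]
carton_free 206 155 0.84 [471. 287.  60.]
carton 187 157 0.55 [516. 284.  63.]
side [  50.48777697 -448.595942    750.04875953] [-2.25184926  0.88782144 -0.37871395] 364.41518925283714
shaker [267. 190. 107.  98.] 0.67
tray [204. 304.  80.  80.] 0.97
tray [295. 198.  66.  48.] 0.93
tray [337. 169.
[... 622 characters left out ...]
{'time': 1.3, 'joint_pos': array([ 1.27229750e+00,  3.08088220e-01,  1.63379936e+00, -1.89195226e-05,
        1.19970177e+00, -6.97400936e-02]), 'joint_vel': array([ 0.00135062,  0.0003509 ,  0.00061522, -0.00024061, -0.00074918,
        0.00019852]), 'joint_torque': array([-4.53989496e-04, -4.15314138e+01, -2.77066523e+01,  1.70808071e-04,
        1.26990919e-03,  1.47577072e-05]), 'tcp_pos': array([141.78870865, 608.71050002, 231.27966904]), 'orientation': array([3.58537627e-01, 3.12104830e+00, 2.47364254e-08]), 'contact_force': array([ 0.7012569 , -0.30369622, -0.46719441]), 'wrist_torque': array([ 0.00609628, -0.03407966,  0.04597532]), 'grip_force': 0.0, 'finger_gap': 85.66978867680395}
```

View pics/top0.png

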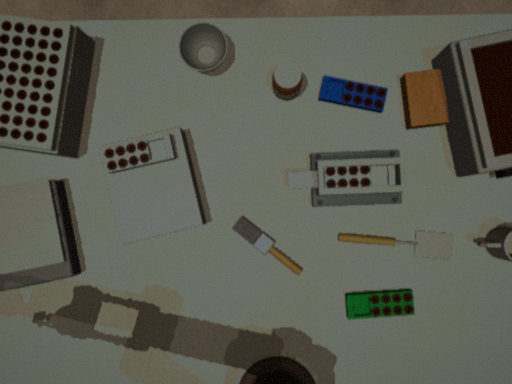

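View pics/side0.png

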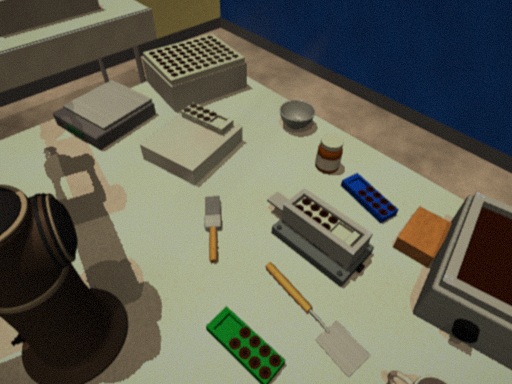

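Both views show the shaker at top (310–402, 150–206) with its apron to the left (288, 180), so its exit faces world +y. The pocket is at the right end, at about (380, 178). The carton is at (100–208, 130–243), slightly rotated, with the twin on its upper half and the lower half free. Next I fit their poses from depth.

Run:
```python
from h import *
f=imaging.grab_frame("top");w=cloud(f)
g=imaging.grab_frame("side");ws=cloud(g)
def fit(w,name,x,y,z):
    m=np.all([(w[...,i]>a)&(w[...,i]<b) for i,(a,b) in enumerate((x,y,z))],0)
    p=w[m];r=cv2.minAreaRect(p[:,:2].astype(np.float32));print(name,len(p),np.round(r[0],1),np.round(r[1],1),round(r[2],1),"z",np.round(np.median(p[:,2]),1));return p
for n,W in(("top",w),("side",ws)):
    fit(W,n+" rails",(440,640),(-320,-60),(92,106))
    fit(W,n+" bay",(440,640),(-320,-60),(75,106))
    fit(W,n+" base",(440,640),(-320,-100),(22,38))
    fit(W,n+" apron",(490,580),(-105,-20),(42,56))
    fit(W,n+" carton",(340,680),(150,420),(50,70))
    fit(W,n+" twin",(500,680),(180,420),(75,95))
    fit(W,n+" traytop",(490,590),(-320,-100),(82,91))
print("heights along bay:")
for c in range(286,408,3): print(c,np.round(w[178,c]),np.round(w[152:206:6,c,2]))
b=cv2.resize(f["color"][140:215,275:415],None,fx=5.5,fy=5.5,interpolation=cv2.INTER_CUBIC)
cv2.imwrite("pics/z1.png",b)
```

```text
top rails 1468 [ 538.1 -193.4] [ 78.2 197.5] 1.9 z 97.9
top bay 2987 [ 538.1 -193.4] [ 78.3 197.4] 1.9 z 91.7
top base 1523 [ 538.4 -200. ] [130.2 201.8] 1.9 z 29.9
top apron 508 [541.2 -63.4] [69.4 62.3] 90.0 z 48.0
top carton 6644 [522.3 298.9] [240.7 201.2] 13.4 z 60.1
top twin 1533 [595.7 320.7] [ 59.3 160.6] 12.0 z 84.3
top traytop 1087 [ 530.6 -195. ] [ 63.3 170.3] 2.0 z 88.4
side rails 1405 [ 539.1 -192. ] [ 81.8 198.1] 1.6 z 98.7
side bay 2845 [ 539.1 -192.1] [ 82.1 198.2] 1.7 z 91.8
side base 1359 [ 538.3 -204.2] [130.7 211.7] 1.6 z 31.0
side apron 238 [528.9 -67.5] [87.7 48. ] 75.9 z 49.0
side carton 3026 [522.  299.3] [244.4 203.3] 13.2 z 60.9
side twin 670 [595.5 320.2] [ 61.6 162.1] 12.8 z 84.7
side traytop 916 [ 536.8 -194.7] [ 78.7 192.7] 2.7 z 89.0
heights along bay:
286 [540. -25.  -1.] [ 1.  0.  3.  0. -0.  1.  1. -0. -0.]
289 [537. -31.  46.] [-0. -2.  2. -2. 48. 49. 46.  4.  1.]
292 [536. -38.  48.] [ 2. -0.  0. -1. 49. 50. -3.  1. -2.]
295 [536. -46.  47.] [-2.  2. -2. -1. 50. 50. nan  2. -1.]
298 [536. -53.  46.] [ 2.  0.  1. -1. 50. 46. -2. -3.  1.]
301 [536. -
[... 1607 characters left out ...]
  80.] [ 33. 101.  98.  77.  76.  79.  98.  30.  31.]
379 [ 533. -236.   81.] [28. 94. 96. 79. 77. 76. 96. 29. 29.]
382 [ 533. -243.   79.] [27. 96. 96. 80. 81. 77. 99. 31. 32.]
385 [ 533. -251.   75.] [35. 96. 93. 79. 75. 77. 99. 29. 33.]
388 [ 532. -255.   88.] [ 32.  97.  90.  90.  89.  83. 100.  29.  31.]
391 [ 532. -261.   90.] [33. 99. 87. 86. 92. 86. 95. 32. 29.]
394 [ 532. -268.   90.] [33. 95. 87. 88. 88. 93. 97. 29. 32.]
397 [ 533. -278.   77.] [31. 95. 79. 77. 74. 72. 97. 29. 32.]
400 [ 531. -279.   97.] [  2.  98.  97. 101.  96.  97.  97.  30.  30.]
403 [ 531. -286.   96.] [  4.  96.  96.  95.  97.  97. 100.   1.  -1.]
406 [ 538. -323.   -0.] [ 1. -1.  0.  0.  1.  1.  2.  2.  2.]
```

View pics/z1.png

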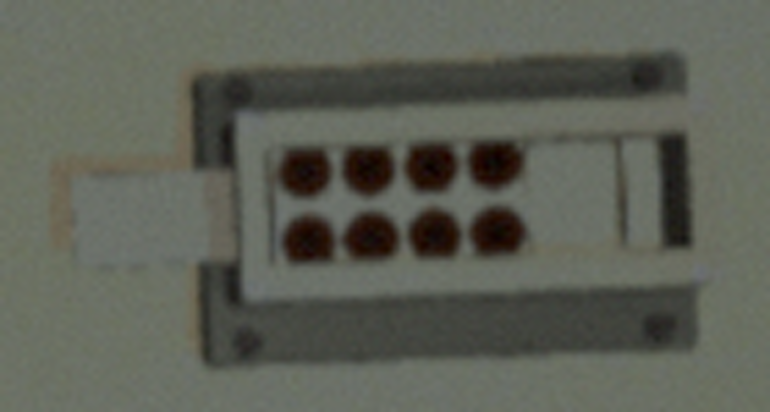

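Shaker: centre (538.1, −193.4), out direction (−0.033, 0.999). The pocket is near (539.4, −236) with its floor at z = 78. Carton: centre (522.3, 299), with the free place at about (478.5, 288.5), turned about 11° from the shaker. I'll shut the fingers and travel over the pocket.

```bash
python3 -m jog '[{"jaw":0,"dx":2.48,"dy":-5.28,"rz":-4.7},{"jaw":0,"dx":2.48,"dy":-5.28,"rz":-4.7},{"jaw":0,"dx":2.48,"dy":-5.28,"rz":-4.7},{"jaw":0,"dx":2.48,"dy":-5.28,"rz":-4.7},{"jaw":0,"dx":2.48,"dy":-5.28,"rz":-4.7},{"jaw":0,"dx":2.48,"dy":-5.28,"rz":-4.7},{"jaw":0,"dx":2.48,"dy":-5.28,"rz":-4.7},{"jaw":0,"dx":2.48,"dy":-5.28,"rz":-4.7},{"jaw":0,"dx":2.48,"dy":-5.28,"rz":-4.7},{"jaw":0,"dx":2.48,"dy":-5.28,"rz":-4.7},{"jaw":0,"dx":2.48,"dy":-5.28,"rz":-4.7},{"jaw":0,"dx":2.48,"dy":-5.28,"rz":-4.7},{"jaw":0,"dx":2.48,"dy":-5.28,"rz":-4.7},{"jaw":0,"dx":2.48,"dy":-5.28,"rz":-4.7},{"jaw":0,"dx":2.48,"dy":-5.28,"rz":-4.7},{"jaw":0,"dx":2.48,"dy":-5.28,"rz":-4.7},{"jaw":0},{"jaw":0}]'
```

```text
$[0]: bad value
```

```bash
python3 -m jog '[{"jaw":0.0,"dx":0.0,"dy":-1.0,"dz":0.0,"rx":0.0,"ry":0.0,"rz":-1.0}]'; python3 -m jog --help | head -20
```

```text
time: 1.52
tcp_pos: [141.8, 598.8, 231.3]
orientation: [0.387, 3.118, 0.001]
contact_force: [-0.3, 0.3, -0.5]
finger_gap: 69.5
grip_force: 0.0invalid input: not JSON, or not a number
```

```bash
python3 -m jog '[{"jaw":0.0,"dx":2.48,"dy":-5.22,"dz":0.0,"rx":0.0,"ry":0.0,"rz":-4.6},{"jaw":0,"dx":2.48,"dy":-5.22,"dz":0,"rx":0,"ry":0,"rz":-4.6},{"jaw":0,"dx":2.48,"dy":-5.22,"dz":0,"rx":0,"ry":0,"rz":-4.6},{"jaw":0,"dx":2.48,"dy":-5.22,"dz":0,"rx":0,"ry":0,"rz":-4.6},{"jaw":0,"dx":2.48,"dy":-5.22,"dz":0,"rx":0,"ry":0,"rz":-4.6},{"jaw":0,"dx":2.48,"dy":-5.22,"dz":0,"rx":0,"ry":0,"rz":-4.6},{"jaw":0,"dx":2.48,"dy":-5.22,"dz":0,"rx":0,"ry":0,"rz":-4.6},{"jaw":0,"dx":2.48,"dy":-5.22,"dz":0,"rx":0,"ry":0,"rz":-4.6},{"jaw":0,"dx":2.48,"dy":-5.22,"dz":0,"rx":0,"ry":0,"rz":-4.6},{"jaw":0,"dx":2.48,"dy":-5.22,"dz":0,"rx":0,"ry":0,"rz":-4.6},{"jaw":0,"dx":2.48,"dy":-5.22,"dz":0,"rx":0,"ry":0,"rz":-4.6},{"jaw":0,"dx":2.48,"dy":-5.22,"dz":0,"rx":0,"ry":0,"rz":-4.6},{"jaw":0,"dx":2.48,"dy":-5.22,"dz":0,"rx":0,"ry":0,"rz":-4.6},{"jaw":0,"dx":2.48,"dy":-5.22,"dz":0,"rx":0,"ry":0,"rz":-4.6},{"jaw":0,"dx":2.48,"dy":-5.22,"dz":0,"rx":0,"ry":0,"rz":-4.6},{"jaw":0,"dx":2.48,"dy":-5.22,"dz":0,"rx":0,"ry":0,"rz":-4.6},{"jaw":0,"dx":0,"dy":0,"dz":0,"rx":0,"ry":0,"rz":0}]'
```

```text
time: 3.65
tcp_pos: [539.2, -240.2, 231.0]
orientation: [2.181, 2.259, -0.001]
contact_force: [-0.4, 0.6, -0.3]
finger_gap: 0.1
grip_force: 0.0
```

```bash
python3 -m jog '[{"jaw":0,"dx":0,"dy":0.4,"dz":-5,"rx":0,"ry":0,"rz":0},{"jaw":0,"dx":0,"dy":0,"dz":-5,"rx":0,"ry":0,"rz":0},{"jaw":0,"dx":0,"dy":0,"dz":-2.5,"rx":0,"ry":0,"rz":0},{"jaw":0,"dx":0,"dy":0,"dz":0,"rx":0,"ry":0,"rz":0}]'
python3 - <<'E'
from h import *
f=imaging.grab_frame("side");cv2.imwrite("pics/s2.png",cv2.resize(f["color"][170:300,250:400],None,fx=4,fy=4,interpolation=cv2.INTER_CUBIC))
E
```

```text
time: 4.15
tcp_pos: [535.5, -230.2, 103.8]
orientation: [-2.171, -2.261, 0.003]
contact_force: [0.6, -0.1, 0.1]
finger_gap: 0.2
grip_force: 0.0
```

View pics/s2.png

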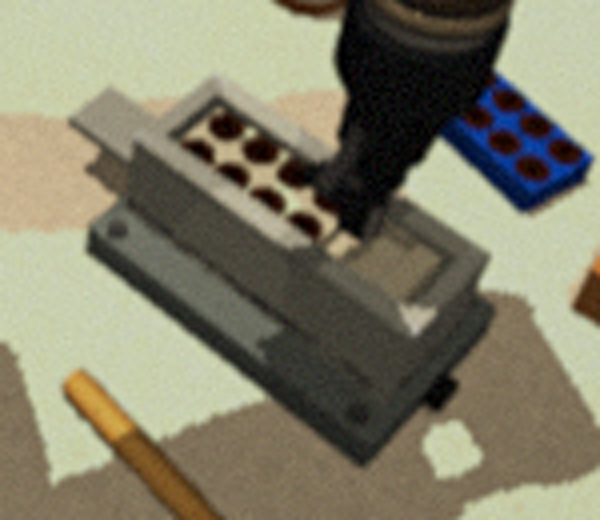

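The finger sits over the pocket's outer end, about (345, 225) in the crop, roughly 6 mm too far towards the exit. I'll let it settle and correct.

```bash
python3 -m jog '[{"jaw":0,"dx":0.2,"dy":-0.4,"dz":0,"rx":0,"ry":0,"rz":0},{"jaw":0,"dx":0,"dy":0,"dz":0,"rx":0,"ry":0,"rz":0},{"jaw":0,"dx":0,"dy":0,"dz":0,"rx":0,"ry":0,"rz":0}]'
```

```text
time: 4.58
tcp_pos: [541.3, -236.9, 107.5]
orientation: [2.175, 2.264, 0.001]
contact_force: [-0.2, -0.6, 0.5]
finger_gap: 0.2
grip_force: 0.0
```

```bash
python3 -m jog '[{"jaw":0,"dx":-0.2,"dy":0,"dz":-0.8,"rx":0,"ry":0,"rz":0},{"jaw":0,"dx":0,"dy":0,"dz":-0.8,"rx":0,"ry":0,"rz":0},{"jaw":0,"dx":0,"dy":0,"dz":-0.8,"rx":0,"ry":0,"rz":0},{"jaw":0,"dx":0,"dy":0,"dz":-0.2,"rx":0,"ry":0,"rz":0},{"jaw":0,"dx":0,"dy":0,"dz":0,"rx":0,"ry":0,"rz":0}]'
```

```text
time: 5.2
tcp_pos: [538.4, -236.4, 79.8]
orientation: [-2.176, -2.265, 0.0]
contact_force: [-0.5, -0.6, -0.2]
finger_gap: -0.0
grip_force: 0.0
```

```bash
python3 -m jog '[{"jaw":0,"dx":0,"dy":0.2,"dz":-0.3,"rx":0,"ry":0,"rz":0},{"jaw":0,"dx":0,"dy":0.2,"dz":-0.3,"rx":0,"ry":0,"rz":0},{"jaw":0,"dx":0,"dy":0.2,"dz":-0.3,"rx":0,"ry":0,"rz":0},{"jaw":0,"dx":0,"dy":0,"dz":-0.2,"rx":0,"ry":0,"rz":0},{"jaw":0,"dx":0,"dy":0,"dz":0,"rx":0,"ry":0,"rz":0}]'; python3 -m jog '[{"jaw":0,"dx":0,"dy":0,"dz":-0.2,"rx":0,"ry":0,"rz":0},{"jaw":0,"dx":0,"dy":0,"dz":0,"rx":0,"ry":0,"rz":0}]'
```

```text
time: 5.82
tcp_pos: [540.0, -232.0, 70.8]
orientation: [2.173, 2.263, 0.0]
contact_force: [-1.4, -2.6, 5.6]
finger_gap: 0.0
grip_force: 3.1
time: 6.08
tcp_pos: [540.0, -232.0, 68.9]
orientation: [2.173, 2.263, 0.0]
contact_force: [-1.2, -4.0, 6.6]
finger_gap: -0.2
grip_force: 3.4
```

```bash
python3 -m jog '[{"jaw":0,"dx":0,"dy":0,"dz":-0.2,"rx":0,"ry":0,"rz":0},{"jaw":0,"dx":0,"dy":0,"dz":-0.1,"rx":0,"ry":0,"rz":0},{"jaw":0,"dx":0,"dy":0,"dz":0,"rx":0,"ry":0,"rz":0}]'; python3 -m jog '[{"jaw":0,"dx":0,"dy":0,"dz":-0.1,"rx":0,"ry":0,"rz":0},{"jaw":0,"dx":0,"dy":0,"dz":0,"rx":0,"ry":0,"rz":0}]'
```

```text
time: 6.45
tcp_pos: [540.0, -232.0, 66.2]
orientation: [2.173, 2.263, 0.0]
contact_force: [-1.4, -3.1, 6.8]
finger_gap: 0.4
grip_force: 3.8
time: 6.7
tcp_pos: [540.1, -232.0, 66.0]
orientation: [2.173, 2.263, -0.0]
contact_force: [-3.5, -2.5, 11.0]
finger_gap: -0.1
grip_force: 5.9
```

```bash
python3 -m jog '[{"jaw":0,"dx":0,"dy":0.3,"dz":0,"rx":0,"ry":0,"rz":0},{"jaw":0,"dx":-0.01,"dy":0.3,"dz":0,"rx":0,"ry":0,"rz":0},{"jaw":0,"dx":-0.01,"dy":0.4,"dz":0,"rx":0,"ry":0,"rz":0},{"jaw":0,"dx":-0.01,"dy":0.4,"dz":0,"rx":0,"ry":0,"rz":0},{"jaw":0,"dx":-0.02,"dy":0.4,"dz":0,"rx":0,"ry":0,"rz":0},{"jaw":0,"dx":-0.01,"dy":0.4,"dz":0,"rx":0,"ry":0,"rz":0}]'
```

```text
time: 7.45
tcp_pos: [541.5, -212.2, 66.4]
orientation: [2.168, 2.259, 0.0]
contact_force: [-0.3, -8.0, 7.9]
finger_gap: -0.1
grip_force: 5.9
```

```bash
python3 -m jog '[{"jaw":0,"dx":-0.02,"dy":0.4,"dz":-0.1,"rx":0,"ry":0,"rz":0},{"jaw":0,"dx":-0.02,"dy":0.5,"dz":0,"rx":0,"ry":0,"rz":0},{"jaw":0,"dx":-0.02,"dy":0.5,"dz":0,"rx":0,"ry":0,"rz":0},{"jaw":0,"dx":-0.02,"dy":0.5,"dz":0,"rx":0,"ry":0,"rz":0},{"jaw":0,"dx":-0.02,"dy":0.5,"dz":0,"rx":0,"ry":0,"rz":0},{"jaw":0,"dx":-0.02,"dy":0.5,"dz":0,"rx":0,"ry":0,"rz":0}]';  python3 - <<'E'
from h import *
f=imaging.grab_frame("side");cv2.imwrite("pics/s3.png",cv2.resize(f["color"][170:300,250:400],None,fx=4,fy=4,interpolation=cv2.INTER_CUBIC))
E
```

```text
time: 8.2
tcp_pos: [541.0, -184.1, 66.1]
orientation: [2.166, 2.258, 0.0]
contact_force: [-0.6, -9.8, 10.1]
finger_gap: 0.2
grip_force: 7.8
```

View pics/s3.png

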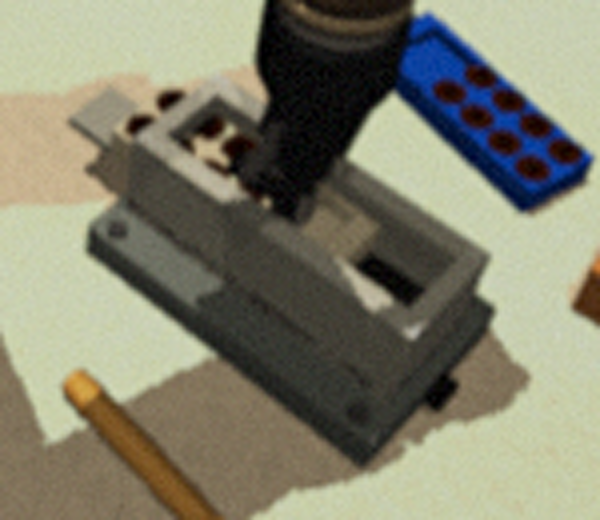

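The tray has passed under the crossbar, with its first shells outside at crop (150, 110). I'll keep dragging.

```bash
python3 -m jog '[{"jaw":0,"dx":-0.06,"dy":0.5,"dz":0,"rx":0,"ry":0,"rz":0},{"jaw":0,"dx":-0.06,"dy":0.5,"dz":0,"rx":0,"ry":0,"rz":0},{"jaw":0,"dx":-0.06,"dy":0.5,"dz":0,"rx":0,"ry":0,"rz":0},{"jaw":0,"dx":-0.06,"dy":0.5,"dz":0,"rx":0,"ry":0,"rz":0},{"jaw":0,"dx":-0.06,"dy":0.5,"dz":0,"rx":0,"ry":0,"rz":0},{"jaw":0,"dx":-0.06,"dy":0.5,"dz":0,"rx":0,"ry":0,"rz":0},{"jaw":0,"dx":-0.05,"dy":0.5,"dz":0,"rx":0,"ry":0,"rz":0},{"jaw":0,"dx":-0.02,"dy":0.5,"dz":0,"rx":0,"ry":0,"rz":0}]'; python3 -m jog '[{"jaw":0,"dx":0,"dy":0.4,"dz":0,"rx":0,"ry":0,"rz":0},{"jaw":0,"dx":0,"dy":0.3,"dz":0,"rx":0,"ry":0,"rz":0},{"jaw":0,"dx":0,"dy":0.2,"dz":0,"rx":0,"ry":0,"rz":0},{"jaw":0,"dx":0,"dy":0.1,"dz":0,"rx":0,"ry":0,"rz":0},{"jaw":0,"dx":0,"dy":0,"dz":0,"rx":0,"ry":0,"rz":0}]'
```

```text
time: 9.25
tcp_pos: [537.2, -143.5, 66.0]
orientation: [2.166, 2.258, 0.002]
contact_force: [0.6, -9.5, 9.6]
finger_gap: 0.4
grip_force: 7.9
time: 9.88
tcp_pos: [537.1, -133.4, 66.0]
orientation: [2.166, 2.258, 0.002]
contact_force: [0.5, -9.0, 9.6]
finger_gap: 0.2
grip_force: 8.3
```

```bash
python3 -m jog '[{"jaw":0,"dx":0,"dy":0.3,"dz":0,"rx":0,"ry":0,"rz":0},{"jaw":0,"dx":0,"dy":0.3,"dz":0,"rx":0,"ry":0,"rz":0},{"jaw":0,"dx":0,"dy":0.2,"dz":0,"rx":0,"ry":0,"rz":0},{"jaw":0,"dx":0,"dy":0,"dz":0,"rx":0,"ry":0,"rz":0}]';  python3 - <<'E'
from h import *
f=imaging.grab_frame("side");cv2.imwrite("pics/s4.png",cv2.resize(f["color"][160:280,230:380],None,fx=4,fy=4,interpolation=cv2.INTER_CUBIC))
f=imaging.grab_frame("top");w=cloud(f);m=(abs(w[...,0]-535)<20)&(w[...,1]>-95)&(w[...,1]<20)&(w[...,2]>60)&(w[...,2]<100);p=w[m]
if len(p): print(len(p),p.min(0),p.max(0),np.median(p,0),np.polyfit(p[:,1],p[:,2],1))
E
```

```text
time: 10.38
tcp_pos: [537.3, -125.5, 66.2]
orientation: [2.166, 2.258, 0.002]
contact_force: [-0.3, -9.4, 10.7]
finger_gap: 0.2
grip_force: 6.1
561 [515.59121603 -85.98503889  69.14843905] [554.98311032  -9.55845014  82.09037929] [534.61842994 -48.73464621  74.96934782] [-2.74874992e-02  7.36886225e+01]
```

View pics/s4.png

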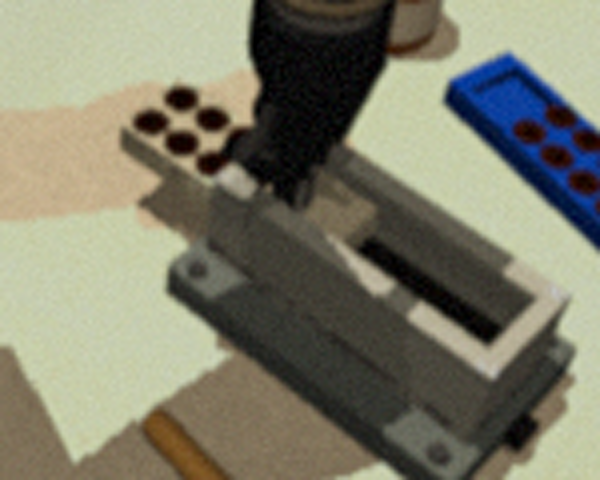

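```bash
python3 -m jog '[{"jaw":0,"dx":0,"dy":0.2,"dz":0,"rx":0,"ry":0,"rz":0},{"jaw":0,"dx":0,"dy":0.2,"dz":0,"rx":0,"ry":0,"rz":0},{"jaw":0,"dx":0,"dy":0,"dz":0,"rx":0,"ry":0,"rz":0},{"jaw":0,"dx":0,"dy":-0.2,"dz":0.2,"rx":0,"ry":0,"rz":0},{"jaw":0,"dx":0,"dy":-0.1,"dz":0.2,"rx":0,"ry":0,"rz":0},{"jaw":0,"dx":0,"dy":0,"dz":0.2,"rx":0,"ry":0,"rz":0},{"jaw":0,"dx":0,"dy":0,"dz":0.3,"rx":0,"ry":0,"rz":0},{"jaw":0,"dx":0,"dy":0,"dz":0.4,"rx":0,"ry":0,"rz":0},{"jaw":0,"dx":0,"dy":0,"dz":0.6,"rx":0,"ry":0,"rz":0},{"jaw":0,"dx":0,"dy":0,"dz":1,"rx":0,"ry":0,"rz":0},{"jaw":0,"dx":0,"dy":0,"dz":3,"rx":0,"ry":0,"rz":0},{"jaw":0,"dx":0,"dy":0,"dz":3,"rx":0,"ry":0,"rz":0},{"jaw":1,"dx":0,"dy":3,"dz":0,"rx":0,"ry":0,"rz":0},{"jaw":1,"dx":-0.3,"dy":2.8,"dz":0,"rx":0,"ry":0,"rz":0},{"jaw":1,"dx":0,"dy":0,"dz":0,"rx":0,"ry":0,"rz":0},{"jaw":1,"dx":0,"dy":0,"dz":0,"rx":0,"ry":0,"rz":0}]';  python3 - <<'E'
from h import *
f=imaging.grab_frame("side");cv2.imwrite("pics/s5.png",cv2.resize(f["color"][160:280,230:380],None,fx=4,fy=4,interpolation=cv2.INTER_CUBIC))
w=cloud(f);m=(abs(w[...,0]-535)<26)&(w[...,1]>-93)&(w[...,1]<20)&(w[...,2]>60)&(w[...,2]<92);p=w[m]
print(len(p),p.min(0),p.max(0),np.median(p,0),np.polyfit(p[:,1],p[:,2],1))
E
```

```text
time: 12.48
tcp_pos: [529.4, -62.6, 151.5]
orientation: [2.176, 2.266, -0.0]
contact_force: [0.1, 0.7, 0.1]
finger_gap: 72.1
grip_force: 0.0
437 [509.04502024 -84.40868446  69.00369792] [560.88121252  -4.07185065  81.24636947] [534.03855841 -48.15723     75.84929416] [-0.10757378 70.6630626 ]
```

View pics/s5.png

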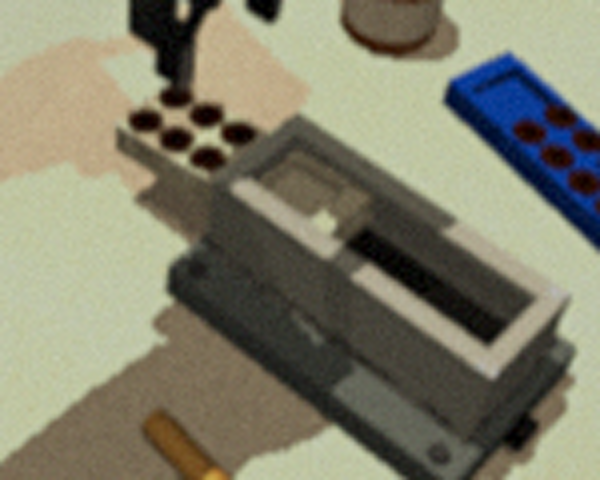

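The tray now tilts about 6°, outer end down on the apron, with roughly 90 mm sticking out. I'll tilt the tool to match and come down around it.

```bash
python3 -m jog '[{"jaw":1,"dx":0,"dy":0,"dz":-2.5,"rx":-6,"ry":0,"rz":0},{"jaw":1,"dx":0,"dy":0,"dz":-2.5,"rx":0,"ry":0,"rz":0},{"jaw":1,"dx":0,"dy":0,"dz":0,"rx":0,"ry":0,"rz":0},{"jaw":1,"dx":0,"dy":0,"dz":0,"rx":0,"ry":0,"rz":0}]'
```

```text
time: 13.02
tcp_pos: [530.2, -63.2, 101.9]
orientation: [2.125, 2.21, -0.115]
contact_force: [0.9, -0.0, 0.2]
finger_gap: 84.9
grip_force: 0.0
```

```bash
python3 -m jog '[{"jaw":1,"dx":0.4,"dy":-0.2,"dz":-1,"rx":0,"ry":0,"rz":0},{"jaw":1,"dx":0,"dy":0,"dz":-2,"rx":0,"ry":0,"rz":0},{"jaw":1,"dx":0,"dy":0,"dz":-1.5,"rx":0,"ry":0,"rz":0},{"jaw":1,"dx":0,"dy":0,"dz":-0.5,"rx":0,"ry":0,"rz":0},{"jaw":1,"dx":0,"dy":0,"dz":0,"rx":0,"ry":0,"rz":0},{"jaw":1,"dx":0,"dy":0,"dz":0,"rx":0,"ry":0,"rz":0}]'
python3 - <<'E'
from h import *
s=sensors.observe();M=R.from_rotvec(s["orientation"]).as_matrix();print(s["tcp_pos"],M.round(3))
E
```

```text
time: 13.78
tcp_pos: [534.1, -64.6, 51.9]
orientation: [2.124, 2.211, -0.115]
contact_force: [0.5, 0.6, 1.1]
finger_gap: 85.4
grip_force: 0.0
[534.12339651 -64.57774321  51.85511935] [[-0.04   0.999  0.001]
 [ 0.994  0.04  -0.105]
 [-0.105 -0.003 -0.994]]
```

```bash
python3 -m jog '[{"jaw":0,"dx":0,"dy":0,"dz":0,"rx":0,"ry":0,"rz":0},{"jaw":0,"dx":0,"dy":0,"dz":0,"rx":0,"ry":0,"rz":0},{"jaw":0,"dx":0,"dy":0,"dz":0,"rx":0,"ry":0,"rz":0},{"jaw":0,"dx":0,"dy":0,"dz":0,"rx":0,"ry":0,"rz":0},{"jaw":0,"dx":0,"dy":0,"dz":0,"rx":0,"ry":0,"rz":0}]'
```

```text
time: 14.4
tcp_pos: [534.1, -64.5, 52.2]
orientation: [2.125, 2.211, -0.115]
contact_force: [-0.8, 1.5, 5.5]
finger_gap: 56.6
grip_force: 65.7
```

```bash
python3 -m jog '[{"jaw":0,"dx":0,"dy":0,"dz":0,"rx":1.5,"ry":0,"rz":0},{"jaw":0,"dx":0,"dy":0,"dz":0,"rx":1.5,"ry":0,"rz":0},{"jaw":0,"dx":0,"dy":0,"dz":0,"rx":0,"ry":0,"rz":0}]';python3 -m jog '[{"jaw":0,"dx":0,"dy":0,"dz":0,"rx":1.5,"ry":0,"rz":0},{"jaw":0,"dx":0,"dy":0,"dz":0,"rx":1,"ry":0,"rz":0},{"jaw":0,"dx":0,"dy":0,"dz":0,"rx":0,"ry":0,"rz":0}]'
```

```text
time: 14.78
tcp_pos: [534.1, -64.3, 52.3]
orientation: [2.152, 2.238, -0.057]
contact_force: [-1.6, 2.9, 5.7]
finger_gap: 56.7
grip_force: 66.0
time: 15.15
tcp_pos: [534.1, -64.3, 52.4]
orientation: [2.173, 2.26, -0.008]
contact_force: [-0.5, 3.2, 6.6]
finger_gap: 56.5
grip_force: 66.1
```

```bash
python3 -m jog '[{"jaw":0,"dx":-0.01,"dy":0.2,"dz":0,"rx":0,"ry":0,"rz":0},{"jaw":0,"dx":-0.01,"dy":0.3,"dz":0,"rx":0,"ry":0,"rz":0},{"jaw":0,"dx":-0.01,"dy":0.4,"dz":0,"rx":0,"ry":0,"rz":0},{"jaw":0,"dx":-0.01,"dy":0.4,"dz":0,"rx":0,"ry":0,"rz":0}]';python3 -m jog '[{"jaw":0,"dx":-0.02,"dy":0.5,"dz":0,"rx":0,"ry":0,"rz":0},{"jaw":0,"dx":-0.02,"dy":0.5,"dz":0,"rx":0,"ry":0,"rz":0},{"jaw":0,"dx":-0.02,"dy":0.5,"dz":0,"rx":0,"ry":0,"rz":0},{"jaw":0,"dx":-0.02,"dy":0.5,"dz":0,"rx":0,"ry":0,"rz":0}]'
```

```text
time: 15.65
tcp_pos: [534.6, -54.4, 52.9]
orientation: [2.166, 2.259, -0.013]
contact_force: [-2.4, -7.6, 7.4]
finger_gap: 56.9
grip_force: 66.0
time: 16.15
tcp_pos: [533.9, -34.3, 52.9]
orientation: [2.165, 2.26, -0.013]
contact_force: [-1.3, -7.1, 6.3]
finger_gap: 56.9
grip_force: 66.0
```

Going smoothly at about 7 N; continuing.

```bash
python3 -m jog '[{"jaw":0,"dx":-0.02,"dy":0.5,"dz":0,"rx":0,"ry":0,"rz":0},{"jaw":0,"dx":-0.02,"dy":0.5,"dz":0,"rx":0,"ry":0,"rz":0},{"jaw":0,"dx":-0.02,"dy":0.5,"dz":0,"rx":0,"ry":0,"rz":0},{"jaw":0,"dx":-0.02,"dy":0.5,"dz":0,"rx":0,"ry":0,"rz":0},{"jaw":0,"dx":-0.02,"dy":0.5,"dz":0,"rx":0,"ry":0,"rz":0}]';python3 -m jog '[{"jaw":0,"dx":-0.02,"dy":0.5,"dz":0,"rx":0,"ry":0,"rz":0},{"jaw":0,"dx":-0.02,"dy":0.5,"dz":0,"rx":0,"ry":0,"rz":0},{"jaw":0,"dx":-0.02,"dy":0.5,"dz":0,"rx":0,"ry":0,"rz":0},{"jaw":0,"dx":-0.02,"dy":0.5,"dz":0,"rx":0,"ry":0,"rz":0},{"jaw":0,"dx":-0.02,"dy":0.5,"dz":0,"rx":0,"ry":0,"rz":0},{"jaw":0,"dx":-0.02,"dy":0.5,"dz":0,"rx":0,"ry":0,"rz":0},{"jaw":0,"dx":-0.02,"dy":0.5,"dz":0,"rx":0,"ry":0,"rz":0},{"jaw":0,"dx":-0.02,"dy":0.5,"dz":0,"rx":0,"ry":0,"rz":0},{"jaw":0,"dx":0,"dy":0,"dz":0,"rx":0,"ry":0,"rz":0}]'
```

```text
time: 16.77
tcp_pos: [532.8, -9.3, 52.2]
orientation: [2.165, 2.26, -0.013]
contact_force: [0.3, -7.7, 1.8]
finger_gap: 57.2
grip_force: 65.7
time: 17.9
tcp_pos: [529.6, 33.9, 51.3]
orientation: [2.172, 2.262, -0.01]
contact_force: [-0.4, -0.1, -3.4]
finger_gap: 56.6
grip_force: 64.9
```

```bash
python3 -m jog '[{"jaw":0,"dx":0,"dy":0,"dz":1,"rx":0,"ry":0,"rz":0},{"jaw":0,"dx":0,"dy":0,"dz":2,"rx":0,"ry":0,"rz":0},{"jaw":0,"dx":0,"dy":1,"dz":2.5,"rx":0,"ry":0,"rz":0},{"jaw":0,"dx":-0.3,"dy":2,"dz":2,"rx":0,"ry":0,"rz":1},{"jaw":0,"dx":-0.6,"dy":3,"dz":0,"rx":0,"ry":0,"rz":1},{"jaw":0,"dx":-0.7,"dy":3.5,"dz":0,"rx":0,"ry":0,"rz":1.5},{"jaw":0,"dx":-0.8,"dy":3.5,"dz":0,"rx":0,"ry":0,"rz":1.5},{"jaw":0,"dx":-0.8,"dy":3.5,"dz":0,"rx":0,"ry":0,"rz":1.5},{"jaw":0,"dx":-0.8,"dy":3.5,"dz":0,"rx":0,"ry":0,"rz":1.5},{"jaw":0,"dx":-0.8,"dy":3.5,"dz":0,"rx":0,"ry":0,"rz":1.5},{"jaw":0,"dx":-0.5,"dy":2.5,"dz":0,"rx":0,"ry":0,"rz":1},{"jaw":0,"dx":-0.3,"dy":1.5,"dz":0,"rx":0,"ry":0,"rz":0.5},{"jaw":0,"dx":0,"dy":0,"dz":0,"rx":0,"ry":0,"rz":0},{"jaw":0,"dx":0,"dy":0,"dz":0,"rx":0,"ry":0,"rz":0},{"jaw":0,"dx":0,"dy":0,"dz":0,"rx":0,"ry":0,"rz":0}]'
python3 - <<'E'
from h import *
s=sensors.observe();M=R.from_rotvec(s["orientation"]).as_matrix();t=s["tcp_pos"];print(t,M.round(3))
vis=[]
for n in("top","side"):
    f=imaging.grab_frame(n);w=cloud(f);vis.append(f["color"])
    m=(w[...,2]>t[2]+12)&(w[...,2]<t[2]+34)&(np.hypot(w[...,0]-t[0],w[...,1]-t[1])<150)
    b=f["color"].astype(int);print(n,m.sum())
    p=w[m]
    if len(p)>50:
        print(cv2.minAreaRect(p[:,:2].astype(np.float32)),np.linalg.lstsq(np.c_[p[:,:2]-t[:2],np.ones(len(p))],p[:,2]-t[2],rcond=None)[0])
cv2.imwrite("pics/p6.png",np.vstack([cv2.resize(vis[0][90:260,60:260],None,fx=2,fy=2),cv2.resize(vis[1][70:200,60:260],None,fx=2,fy=2)]))
E
```

```text
time: 19.77
tcp_pos: [473.9, 307.5, 126.2]
orientation: [1.947, 2.457, -0.01]
contact_force: [-0.0, 0.0, -4.6]
finger_gap: 56.8
grip_force: 64.9
[473.88565112 307.46500899 126.21580808] [[-0.229  0.974  0.001]
 [ 0.973  0.229 -0.009]
 [-0.009 -0.001 -1.   ]]
top 1324
((484.75616455078125, 258.1339416503906), (82.29443359375, 106.22754669189453), 13.212630271911621) [-9.12983917e-03  3.32568811e-02  2.39676067e+01]
side 829
((476.774169921875, 281.0797119140625), (86.27587127685547, 159.90028381347656), 5.176940441131592) [ 0.03179182  0.02962796 23.59462681]
```

View pics/p6.png

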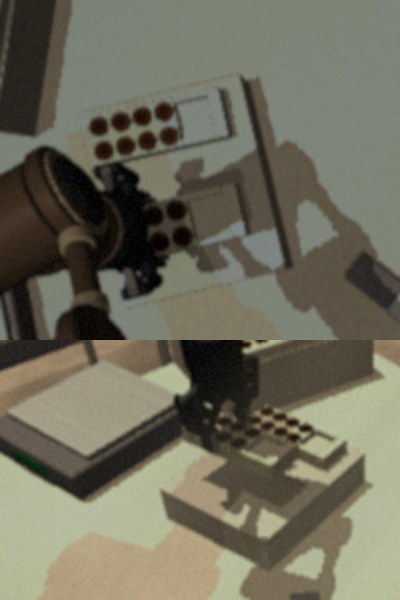

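The tray is held over the free half: top crop (125–245, 185–265), with its pocket end towards −y and clear of the twin. Next I check its tilt and its offset from the TCP.

Run:
```python
from h import *
s=sensors.observe();t=s["tcp_pos"];f=imaging.grab_frame("top");w=cloud(f)
u=np.array([.229,-.974]);v=np.array([.974,.229])
d=w[...,:2]-t[:2];a=d@u;l=d@v;h=w[...,2]-t[2]
for k in range(20,116,4):
    m=(a>k)&(a<k+4)&(abs(l)<40)&(h>0)&(h<40)
    mr=m&(abs(l)>23)&(abs(l)<28)
    if m.sum(): print(k+2,m.sum(),"med",np.median(h[m]).round(1),"rim",np.median(h[mr]).round(1) if mr.any() else None,"lat",np.percentile(l[m],[2,98]).round(1))
```

```text
22 49 med 23.8 rim 23.6 lat [-27.7  27.5]
26 53 med 24.5 rim 23.9 lat [-28.9  26.5]
30 42 med 25.2 rim 24.6 lat [-26.   26.4]
34 51 med 25.3 rim 25.1 lat [-28.9  26.8]
38 51 med 25.0 rim 25.5 lat [-27.2  27.8]
42 49 med 25.0 rim 24.6 lat [-28.6  27. ]
46 76 med 24.2 rim 26.0 lat [-26.1  27.3]
50 48 med 15.8 rim 26.0 lat [-27.7  25.4]
54 50 med 16.1 rim 24.5 lat [-29.   26.9]
58 51 med 16.2 rim 25.5 lat [-27.6  27.6]
62 50 med 15.8 rim 25.1 lat [-28.8  27.1]
66 51 med 15.6 rim 25.3 lat [-27.6  27.6]
70 54 med 16.0 rim 25.5 lat [-28.3  26.5]
74 47 med 16.1 rim 25.2 lat [-29.   28.5]
78 47 med 16.3 rim 25.5 lat [-28.1  27.1]
82 52 med 16.0 rim 25.8 lat [-29.   26.5]
86 29 med 20.3 rim 25.8 lat [-26.7  27.7]
90 50 med 25.9 rim 24.6 lat [-28.9  26.8]
94 51 med 25.9 rim 26.0 lat [-27.3  27.4]
98 50 med 26.0 rim 25.3 lat [-28.4  26.9]
102 100 med 20.0 rim 16.8 lat [-27.5  28.1]
106 1 med 15.7 rim None lat [-7.6 -7.6]
```

Level to within 0.7°, and already aligned with the carton (13.2°) and on target. I'll lower it until it touches.

```bash
python3 -m jog '[{"jaw":0,"dx":0,"dy":0.1,"dz":-1.5,"rx":0.6,"ry":0,"rz":0},{"jaw":0,"dx":0,"dy":0.1,"dz":-2,"rx":0,"ry":0,"rz":0},{"jaw":0,"dx":0,"dy":0,"dz":-1.5,"rx":0,"ry":0,"rz":0},{"jaw":0,"dx":0,"dy":0,"dz":-0.8,"rx":0,"ry":0,"rz":0},{"jaw":0,"dx":0,"dy":0,"dz":-0.4,"rx":0,"ry":0,"rz":0},{"jaw":0,"dx":0,"dy":0,"dz":0,"rx":0,"ry":0,"rz":0},{"jaw":0,"dx":0,"dy":0,"dz":0,"rx":0,"ry":0,"rz":0}]';python3 -m jog '[{"jaw":0,"dx":0,"dy":0,"dz":-0.1,"rx":0,"ry":0,"rz":0},{"jaw":0,"dx":0,"dy":0,"dz":-0.1,"rx":0,"ry":0,"rz":0},{"jaw":0,"dx":0,"dy":0,"dz":0,"rx":0,"ry":0,"rz":0}]'
```

```text
time: 20.8
tcp_pos: [474.3, 310.9, 64.9]
orientation: [1.949, 2.463, 0.006]
contact_force: [0.0, 0.8, -3.2]
finger_gap: 56.8
grip_force: 64.9
time: 21.18
tcp_pos: [473.7, 310.5, 62.3]
orientation: [1.949, 2.463, 0.004]
contact_force: [0.1, -0.2, -3.6]
finger_gap: 56.6
grip_force: 64.9
```

```bash
python3 -m jog '[{"jaw":0,"dx":0,"dy":0,"dz":-0.1,"rx":0,"ry":0,"rz":0},{"jaw":0,"dx":0,"dy":0,"dz":-0.1,"rx":0,"ry":0,"rz":0},{"jaw":0,"dx":0,"dy":0,"dz":0,"rx":0,"ry":0,"rz":0}]';python3 -m jog '[{"jaw":0,"dx":0,"dy":0,"dz":-0.1,"rx":0,"ry":0,"rz":0},{"jaw":0,"dx":0,"dy":0,"dz":0,"rx":0,"ry":0,"rz":0}]'
```

```text
time: 21.55
tcp_pos: [473.9, 310.5, 61.0]
orientation: [1.949, 2.464, 0.004]
contact_force: [-1.0, -1.4, 2.7]
finger_gap: 56.8
grip_force: 65.8
time: 21.8
tcp_pos: [473.9, 310.4, 60.7]
orientation: [1.949, 2.464, 0.003]
contact_force: [-3.4, -3.8, 8.0]
finger_gap: 56.8
grip_force: 66.3
```

```bash
python3 -m jog '[{"jaw":0,"dx":0,"dy":0,"dz":0.05,"rx":0,"ry":0,"rz":0},{"jaw":0.75,"dx":0,"dy":0,"dz":0,"rx":0,"ry":0,"rz":0},{"jaw":1,"dx":0,"dy":0,"dz":0,"rx":0,"ry":0,"rz":0},{"jaw":1,"dx":0,"dy":0,"dz":0,"rx":0,"ry":0,"rz":0},{"jaw":1,"dx":0,"dy":0,"dz":0,"rx":0,"ry":0,"rz":0},{"jaw":1,"dx":0,"dy":0,"dz":0,"rx":0,"ry":0,"rz":0},{"jaw":1,"dx":0,"dy":0,"dz":1,"rx":0,"ry":0,"rz":0},{"jaw":1,"dx":0,"dy":0,"dz":3,"rx":0,"ry":0,"rz":0},{"jaw":1,"dx":0,"dy":0,"dz":5,"rx":0,"ry":0,"rz":0},{"jaw":1,"dx":0,"dy":0,"dz":5,"rx":0,"ry":0,"rz":0},{"jaw":1,"dx":-2,"dy":4,"dz":3,"rx":0,"ry":0,"rz":0},{"jaw":1,"dx":-2,"dy":5,"dz":0,"rx":0,"ry":0,"rz":0},{"jaw":1,"dx":-2,"dy":5,"dz":0,"rx":0,"ry":0,"rz":0},{"jaw":1,"dx":-2,"dy":5,"dz":0,"rx":0,"ry":0,"rz":0},{"jaw":1,"dx":-2,"dy":5,"dz":0,"rx":0,"ry":0,"rz":0},{"jaw":1,"dx":-2,"dy":2,"dz":0,"rx":0,"ry":0,"rz":0},{"jaw":1,"dx":0,"dy":0,"dz":0,"rx":0,"ry":0,"rz":0},{"jaw":1,"dx":0,"dy":0,"dz":0,"rx":0,"ry":0,"rz":0}]'
python3 - <<'E'
from h import *
f=imaging.grab_frame("top");w=cloud(f)
c=np.array([522.3,298.9]);cy=np.array([.973,.232]);cx=np.array([.232,-.973])
d=w[...,:2]-c;X=d@cx;Y=d@cy;z=w[...,2]
for n,lo,hi in(("tray",-100,10),("twin",35,118)):
    m=(Y>lo)&(Y<hi)&(abs(X)<98)&(z>72)&(z<95);p=w[m]
    r=cv2.minAreaRect(p[:,:2].astype(np.float32));print(n,m.sum(),r,"z",np.median(z[m]),"X",np.percentile(X[m],[1,99]),"Y",np.percentile(Y[m],[1,99]),"slopes",np.linalg.lstsq(np.c_[X[m],Y[m],np.ones(m.sum())],z[m],rcond=None)[0][:2])
cv2.imwrite("pics/f7.png",f["color"])
E
```

```text
time: 24.05
tcp_pos: [354.0, 570.0, 230.1]
orientation: [1.949, 2.463, 0.004]
contact_force: [0.3, -0.6, 0.3]
finger_gap: 85.6
grip_force: 0.0
tray 1723 ((479.55010986328125, 287.7403564453125), (58.21733856201172, 161.87289428710938), 13.279695510864258) z 84.03654770424203 X [-77.43570236  80.69798651] Y [-73.02374197 -15.96053949] slopes [-0.03941294  0.00469712]
twin 1735 ((596.0278930664062, 320.5589904785156), (59.18430709838867, 161.2113800048828), 12.364547729492188) z 84.08742694923114 X [-82.11421973  75.70219423] Y [ 46.75816918 105.49533336] slopes [-0.0382316  0.0099368]
```

View pics/f7.png

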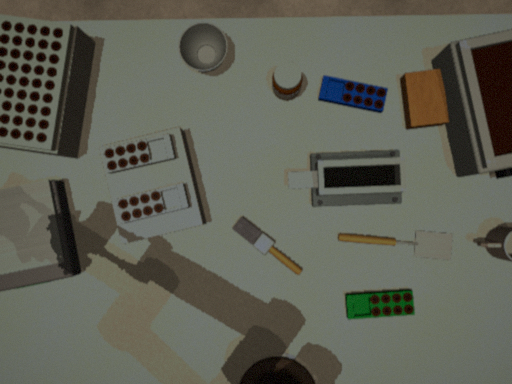

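The tray lies flat on the free half at (153, 203), within 1° of the twin. The shaker is empty, and the twin, spatula and jar have not moved. Handing in.

```bash
python3 -c "
from bench import workorder;print(workorder.close_job())"
```

```text
the job is handed in; nothing more can be done
None
```

The truffle tray is out of the shaker and lying flat on the empty half of the carton, parallel to the twin within about 1°. The twin, spatula and jar were not moved, and the job was handed in at about 24 s.

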